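# Feel along a row of sprung battery cells

## Robot

A 6-joint arm with a two-finger parallel gripper is mounted at the origin on the work surface. World frame = base frame: x ahead of the robot, y to its left, z up, the work surface at z = 0. Lengths are in m, angles in rad, forces in N, time in s.
With the tool pointing down it reaches from about 0.275 to 0.85 m from the base axis. Payload 19 kg.
Tool frame: the origin (TCP) lies on the centre line of the jaws, within the pads' length; the fingertips stand env.nose_length ahead of it and the grasp point (between the pads) lies 8 mm behind it (env.nose_length is the distance from the TCP to the fingertips, in m); z points along the fingers, y is the direction in which the jaws open and shut (so a half turn about z gives the same grasp; the last joint's range is limited). The gripper opens to 85 mm and grips with 20 to 120 N. Pads are 22 mm wide; open, the fingers measure 114 mm over their backs; the gripper's body (76 mm by 85 mm) begins 54 mm behind the grasp point. The pads swing forward as they close: fully open they stand 13 mm farther back than shut.
Start: joints at [1.023, 0.15, 1.437, -0, 1.554, -0.134], TCP at [0.231, 0.526, 0.242] pointing down, gripper open.
Joint ranges: [-2.8, 2.8], [-0.68, 2.1], [0.12, 2.68], [-1.39, 4.53], [0.16, 2.79], [-2.81, 2.81]. Speed limits (rad/s): [1.89, 1.89, 2.22, 3.01, 3.01, 3.01].

## Interface

Orientations are given as a rotation vector (axis times angle).
In Python, from workcell import telemetry, cams, env gives the robot as it stands.
- The arm moves only by the shell command python3 -m inch 'ROWS' [FORCE]. ROWS is a JSON object of lists of equal length, an entry for each row: "translation": the shift along the world's x, y, z in units of 0.1 m (1.0 is 0.1 m), a list of three; "yaw": the turn about the world's z in units of pi rad (1.0 is pi rad); "jaw": the opening, from 0 (shut) to 1 (fully open). A call has 1 to 12 rows; each row is the pose to reach, as a shift and turn from the pose commanded when the call began, turning the shorter way round; what a row does not reach only later rows make up. A row lasts 1/10 s, in which the tool goes at most 50 mm and 8.59 degrees, less where a joint would pass 70% of its speed; a pose out of reach is approached as far as the arm can. A call with a number of a shift or a turn outside -1 to 1 is refused whole. A call with a gripper value outside its range is refused whole. The fingers move at their own pace and stop on an object; FORCE is the grip in N (left out, the last holds). Time passes only in rows, so rows that repeat a pose let the fingers close. It gives the time, the measured TCP pose, the force and the opening at its end, in the units of the state.
- telemetry.get_state(): the state, without advancing time (a new reading comes with each control period).
- cams.read_camera(name): name is "side" or "top"; returns (picture, depth): 480x640x3 uint8, red, green, blue; 480x640 float32, m along the optical axis (not along the pixel's ray), 0 where there is no reading.
- cams.camera_params(name): a dict with "fx", "fy", "cx", "cy" (pixels), "dist_coeffs" ([k1, k2, p1, p2, k3] as OpenCV has them; the pictures are not rectified), "pose" (4x4, takes a point from camera to world coordinates). Camera axes: x right, y down, z forward; pixel columns grow to the right and rows downward; lengths in m; the calibration is good to about 2 mm. A picture is of the moment at which its call begins. camera_params takes no time and is no camera call.
- env.job_done(): hands the job in, once; it reports no verdict.
The state is a dict: "t": time; "joints": joint angles; "qd": joint speeds; "joint_torque": joint torques, N m; "tcp_pos": TCP position; "eef_rot": TCP orientation; "wrist_force": force on the tool from outside, world axes, zero at the start; "wrist_torque": the same for the moment, N m; "gripper_width": opening from 0.0 (shut) to 1.0 (fully open).
Only numpy, scipy, OpenCV 4.12 (cv2) and the standard library are available. Lean on these libraries where they do the work, as an engineer would, in place of code of your own. Each camera call takes 0.05 s, during which the arm holds its last target.

## Task

Feel along the row of battery cells that have small raised buttons on top to check that they float: starting at the cell nearest that row's copper lug, touch each of the four cells in turn with the fingertips so that it dips a few millimetres on its spring, not down to its stop, and let it rise again before dipping the next one. Finish at the last cell, the one farthest from the lug: keep the fingertips on it, holding it dipped a few millimetres when the program finishes. Only touch, never pull a cell up, and leave the row of flat-topped cells and the loose things alone.

Things in the scene. Friction and masses are not known exactly. Their poses are not given: they have to be found in the camera images.
- button_nest: black fixed block (the weld nest) 44 mm wide (x) x 170 mm long (y) x 48 mm high, carrying the row of four green cells with raised buttons. Origin: centre of its underside on the bench; y runs along the row towards the lug, z up. The copper lug is a flat tab 22 mm wide, 4 mm thick, that sticks out 38 mm beyond the block's +y end, its top 48 mm above the bench
- button1 (a point): centre of the top of the steel button of cell 1 (first, at the lug end,) of the row. The cells are upright, 26 mm in diameter, 40 mm apart centre to centre; the button is 11 mm in diameter and stands 3 mm above the flat shoulder of its cell; the shoulder stands 20 mm above the block, so that the button's top is 71 mm above the bench at rest. The point goes down with the cell
- button2 (a point): centre of the top of the steel button of cell 2 (second) of the row. The cells are upright, 26 mm in diameter, 40 mm apart centre to centre; the button is 11 mm in diameter and stands 3 mm above the flat shoulder of its cell; the shoulder stands 20 mm above the block, so that the button's top is 71 mm above the bench at rest. The point goes down with the cell
- button3 (a point): centre of the top of the steel button of cell 3 (third) of the row. The cells are upright, 26 mm in diameter, 40 mm apart centre to centre; the button is 11 mm in diameter and stands 3 mm above the flat shoulder of its cell; the shoulder stands 20 mm above the block, so that the button's top is 71 mm above the bench at rest. The point goes down with the cell
- button4 (a point): centre of the top of the steel button of cell 4 (fourth and last) of the row. The cells are upright, 26 mm in diameter, 40 mm apart centre to centre; the button is 11 mm in diameter and stands 3 mm above the flat shoulder of its cell; the shoulder stands 20 mm above the block, so that the button's top is 71 mm above the bench at rest. The point goes down with the cell
- cell1 (a joint): how far cell 1 is pushed down, m: 0 at rest, up to 0.011 at its stop; negative if it is pulled up. It rides straight down on a spring of about 600 N/m (2.4 N at 4 mm) and comes back by itself. A dip counts from 0.002; beyond 0.009 it is pushed too far
- cell2 (a joint): how far cell 2 is pushed down, m: 0 at rest, up to 0.011 at its stop; negative if it is pulled up. It rides straight down on a spring of about 600 N/m (2.4 N at 4 mm) and comes back by itself. A dip counts from 0.002; beyond 0.009 it is pushed too far
- cell3 (a joint): how far cell 3 is pushed down, m: 0 at rest, up to 0.011 at its stop; negative if it is pulled up. It rides straight down on a spring of about 600 N/m (2.4 N at 4 mm) and comes back by itself. A dip counts from 0.002; beyond 0.009 it is pushed too far
- cell4 (a joint): how far cell 4 is pushed down, m: 0 at rest, up to 0.011 at its stop; negative if it is pulled up. It rides straight down on a spring of about 600 N/m (2.4 N at 4 mm) and comes back by itself. A dip counts from 0.002; beyond 0.009 it is pushed too far
- flat_nest: the other fixed black block, of the same size, lug and axes as button_nest, with four green cells 26 mm in diameter whose tops are plain flat steel discs 68 mm above the bench. Not to be touched. Origin: centre of its underside
- spare_cell: loose green cell with a button, 26 mm in diameter, 66 mm high, standing on the bench; to be left alone. Origin: centre of its underside
- strip_roll: loose steel ring of strip, 64 mm across, 12 mm high, lying flat; to be left alone. Origin: centre of its underside
- driver: loose screwdriver 160 mm long, lying on the bench; to be left alone. Its x axis runs along it towards the tip

How it is judged:
By the outcome, as a careful person would: the job done as asked, in the order asked, and still so for the second after the job is handed in, while the arm keeps its last pose, push and grip.
It also fails if it takes over 45 s, if anything falls off the work surface, if the arm or the gripper's body presses on something with over 40 N, if the wrist force passes 120 N, or if a joint passes its speed limit or range.

## Working session

There is one attempt and no reset: what is moved stays moved. The work goes in short steps, Python scripts to look and compute and a shell command to move; the robot and the scene stay as the last step left them, time stands still between calls to the robot, and variables do not carry over. Pictures are saved under pics/ and viewed, and the job is handed in when it is done.

```bash
mkdir -p pics; python3 - <<'E'
from workcell import telemetry, cams, env
import cv2,numpy as np
s=telemetry.get_state();print(s['t'],s['tcp_pos'],s['eef_rot'],s['gripper_width'],env.nose_length)
for n in('top','side'):
    im,d=cams.read_camera(n);cv2.imwrite(f'pics/{n}0.png',im[:,:,::-1]);np.savez(f'pics/{n}0.npz',im=im,d=d)
    p=cams.camera_params(n);print(n,np.round(p['pose'],3).tolist(),p['fx'],p['dist_coeffs'])
E
```

```text
0.0 [0.23105994 0.52627538 0.24169092] [-6.45247887e-01 -3.07416339e+00  1.81007465e-03] 1.001716105774837 0.011
top [[0.112, -0.974, 0.199, 0.303], [-0.994, -0.109, 0.023, -0.024], [-0.001, -0.2, -0.98, 1.216], [0.0, 0.0, 0.0, 1.0]] 528.4299032512183 [0.00884487 0.         0.         0.         0.        ]
side [[-0.99, -0.095, 0.105, 0.445], [-0.141, 0.752, -0.644, 0.568], [-0.018, -0.653, -0.757, 0.756], [0.0, 0.0, 0.0, 1.0]] 538.5057942418308 [-0.01909461  0.          0.          0.          0.        ]
```

```bash
ls
```

```text
pics
```

View pics/top0.png

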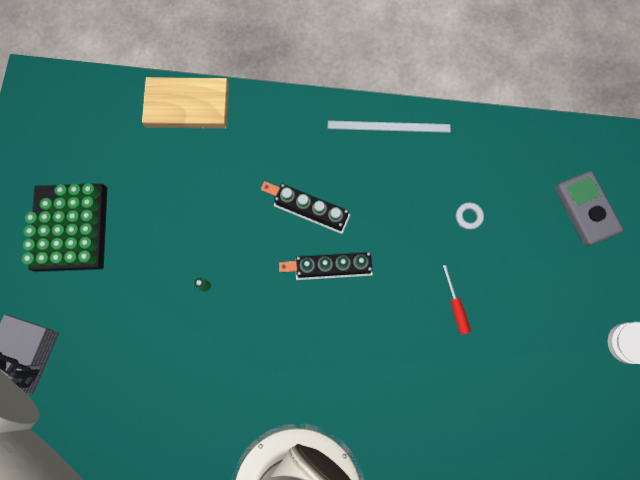

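View pics/side0.png

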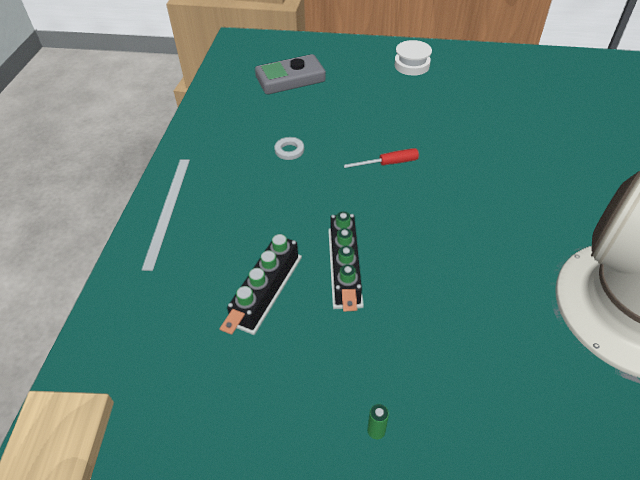

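The top view shows the button row at about (307..361, 264), with its lug on the left at (288, 267). The flat row is above it, at about (287..336, 194..214). I'll enlarge both views.

```bash
python3 - <<'E'
import cv2,numpy as np
a=np.load('pics/top0.npz')['im'][235:295,275:385,::-1];cv2.imwrite('pics/topc.png',cv2.resize(a,None,fx=7,fy=7,interpolation=cv2.INTER_CUBIC))
a=np.load('pics/side0.npz')['im'][200:320,300:400,::-1];cv2.imwrite('pics/sidec.png',cv2.resize(a,None,fx=5,fy=5,interpolation=cv2.INTER_CUBIC))
E
```

```text
(no output)
```

View pics/topc.png

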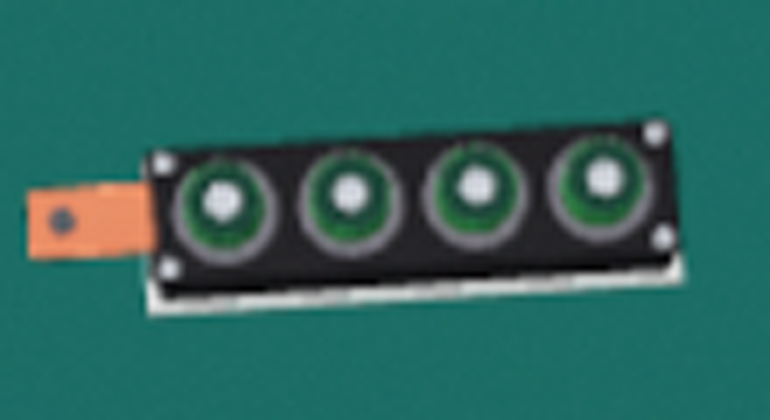

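View pics/sidec.png

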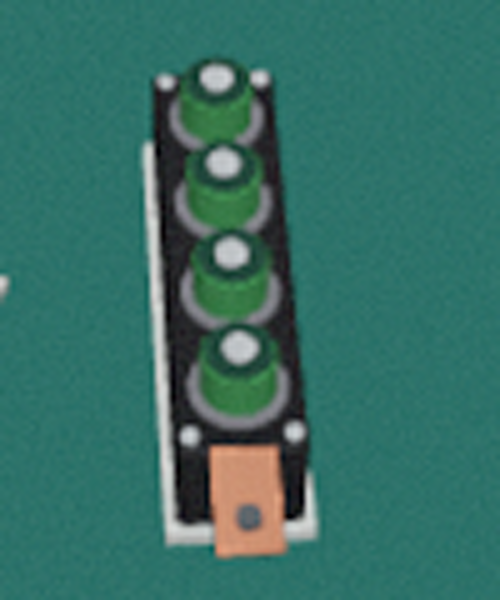

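The crops show the button centres. In the top crop they are at (222,201), (350,193), (477,185) and (604,177). In the side crop they are at (239,347), (231,253), (224,163) and (217,78), with cell 1 next to the lug. Next I intersect the rays with z = 0.071.

```bash
python3 - <<'E'
from workcell import telemetry, cams, env
import cv2,numpy as np
from scipy.spatial.transform import Rotation as R
def pts(n,uv,z):
    p=cams.camera_params(n);K=np.array([[p['fx'],0,p['cx']],[0,p['fy'],p['cy']],[0,0,1]])
    q=cv2.undistortPoints(np.array(uv,float).reshape(-1,1,2),K,np.array(p['dist_coeffs'])).reshape(-1,2)
    T=np.array(p['pose']);d=np.c_[q,np.ones(len(q))]@T[:3,:3].T;o=T[:3,3]
    return o+d*((z-o[2])/d[:,2])[:,None]
t=(np.array([(222,201),(350,193),(477,185),(604,177)])+.5)/7-.5+[275,235]
s=(np.array([(239,347),(231,253),(224,163),(217,78)])+.5)/5-.5+[300,200]
for n,u in(('top',t),('side',s)):
    P=pts(n,u,.071);print(n,np.round(P,4).tolist())
    d=P[0]-P[3];print('len',np.linalg.norm(d),'angle deg of +y row',np.degrees(np.arctan2(d[1],d[0])))
    D=np.load(f'pics/{n}0.npz')['d'];pz=cams.camera_params(n);T=np.array(pz['pose'])
    for (a,b) in u:
        z=np.median(D[int(round(b))-1:int(round(b))+2,int(round(a))-1:int(round(a))+2]);print((T@[(a-pz['cx'])/pz['fx']*z,(b-pz['cy'])/pz['fy']*z,z,1])[:3].round(4))
m=R.from_rotvec(telemetry.get_state()['eef_rot']).as_matrix();print(m.round(3))
E
```

```text
top [[0.4864, 0.0356, 0.071], [0.4934, -0.004, 0.071], [0.5004, -0.0433, 0.071], [0.5074, -0.0826, 0.071]]
len 0.12005723417474777 angle deg of +y row 100.06148404027807
[0.4864 0.0356 0.0708]
[ 0.4934 -0.004   0.0712]
[ 0.5004 -0.0433  0.0712]
[ 0.5074 -0.0826  0.0711]
side [[0.488, 0.0363, 0.071], [0.4949, -0.0026, 0.071], [0.5016, -0.042, 0.071], [0.5085, -0.0815, 0.071]]
len 0.11948836938258049 angle deg of +y row 99.8862650838957
[0.488  0.0358 0.0704]
[ 0.4949 -0.0028  0.0707]
[ 0.5016 -0.0424  0.0706]
[ 0.5087 -0.0838  0.0686]
[[-0.916  0.402 -0.001]
 [ 0.402  0.916 -0.001]
 [ 0.    -0.001 -1.   ]]
```

```bash
python3 -m inch '{"translation":[[0.25,-0.5,0],[0.5,-1,0],[0.5,-1,0],[0.5,-1,0]],"yaw":[0,0,0,0],"jaw":[0,0,0,0]}' 20; python3 -m inch '{"translation":[[0.25,-0.5,0],[0.5,-1,0],[0.5,-1,0],[0.5,-1,0]],"yaw":[0,0,0,0],"jaw":[0,0,0,0]}'; python3 -m inch '{"translation":[[0.25,-0.5,0],[0.5,-1,0],[0.5,-1,0],[0.5,-1,0]],"yaw":[0,0,0,0],"jaw":[0,0,0,0]}';python3 -m inch '{"translation":[[0.25,-0.5,0],[0.5,-1,0],[0.5,-1,0],[0.5,-1,0]],"yaw":[0,0,0,0],"jaw":[0,0,0,0]}'
```

```text
t: 0.5
tcp_pos: [0.2819, 0.4253, 0.2425]
eef_rot: [0.649, 3.074, 0.0]
wrist_force: [-0.0, 1.0, 0.4]
gripper_width: 0.332
t: 0.9
tcp_pos: [0.3317, 0.3262, 0.2424]
eef_rot: [-0.648, -3.074, -0.0]
wrist_force: [-0.2, -0.3, 0.5]
gripper_width: 0.003
t: 1.3
tcp_pos: [0.3817, 0.2266, 0.2422]
eef_rot: [-0.648, -3.074, -0.0]
wrist_force: [-0.5, 0.2, -0.6]
gripper_width: 0.001
t: 1.7
tcp_pos: [0.4317, 0.127, 0.242]
eef_rot: [-0.647, -3.073, -0.0]
wrist_force: [0.5, 0.2, -0.3]
gripper_width: 0.002
```

```bash
python3 -m inch '{"translation":[[0.28,-0.45,0],[0.555,-0.91,0],[0.555,-0.91,-0.4],[0.555,-0.91,-0.8],[0.555,-0.91,-1],[0.555,-0.91,-1],[0.555,-0.91,-1]],"yaw":[0,0,0,0,0,0,0],"jaw":[0,0,0,0,0,0,0]}'; python3 -m inch '{"translation":[[0,0,-0.2],[0,0,-0.4],[0,0,-0.4],[0,0,-0.4]],"yaw":[0,0,0,0],"jaw":[0,0,0,0]}'
python3 - <<'E'
from workcell import cams,telemetry
import cv2
im,d=cams.read_camera('side');cv2.imwrite('pics/side1.png',cv2.resize(im[140:320,250:490,::-1],None,fx=3,fy=3))
print(telemetry.get_state()['tcp_pos'])
E
```

```text
t: 2.4
tcp_pos: [0.4869, 0.0372, 0.1431]
eef_rot: [0.643, 3.075, 0.0]
wrist_force: [0.6, -1.0, 0.1]
gripper_width: 0.002
t: 2.8
tcp_pos: [0.4874, 0.0361, 0.1039]
eef_rot: [0.644, 3.073, 0.0]
wrist_force: [-0.1, 0.3, 0.4]
gripper_width: 0.001
[0.48751028 0.03585432 0.10410262]
```

View pics/side1.png

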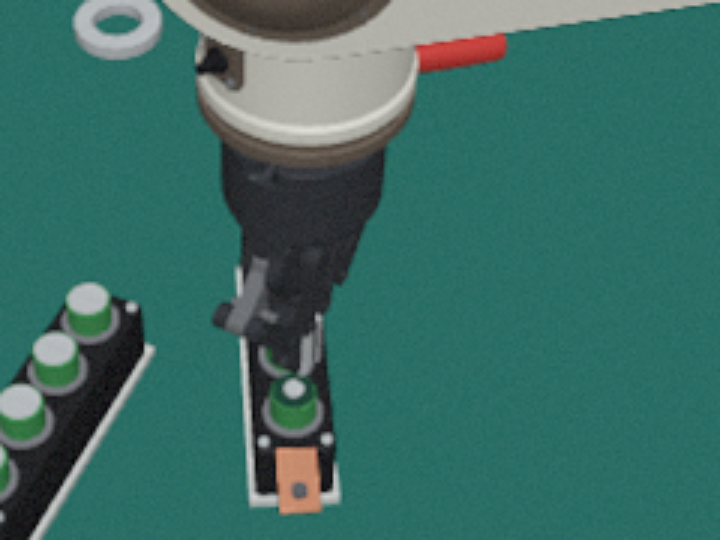

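The side view shows the closed fingertips at about (300,375) in the crop, just above the cell 1 button at (293,388). I'll go down to near contact, then feel in small steps.

```bash
python3 -m inch '{"translation":[[0,0,-0.1],[0,0,-0.18],[0,0,-0.18],[0,0,-0.18],[0,0,-0.18]],"yaw":[0,0,0,0,0],"jaw":[0,0,0,0,0]}'; for i in 1 2; do python3 -m inch '{"translation":[[0,0,-0.02],[0,0,-0.02],[0,0,-0.02]],"yaw":[0,0,0],"jaw":[0,0,0]}'; done
```

```text
t: 3.35
tcp_pos: [0.4868, 0.0354, 0.0845]
eef_rot: [0.646, 3.074, -0.0]
wrist_force: [0.7, -0.6, 0.6]
gripper_width: 0.003
t: 3.65
tcp_pos: [0.4867, 0.0355, 0.0823]
eef_rot: [-0.645, -3.074, 0.0]
wrist_force: [-0.2, -0.1, 0.1]
gripper_width: 0.002
t: 3.95
tcp_pos: [0.4868, 0.0354, 0.0803]
eef_rot: [0.645, 3.075, -0.0]
wrist_force: [0.5, 0.2, 1.2]
gripper_width: 0.003
```

```bash
for i in 1 2; do python3 -m inch '{"translation":[[0,0,-0.015],[0,0,-0.015],[0,0,-0.015]],"yaw":[0,0,0],"jaw":[0,0,0]}'; done
python3 - <<'E'
from workcell import cams,telemetry
import cv2
im,d=cams.read_camera('side');cv2.imwrite('pics/side2.png',cv2.resize(im[220:320,300:400,::-1],None,fx=6,fy=6,interpolation=cv2.INTER_CUBIC))
s=telemetry.get_state();print(s['tcp_pos'],s['wrist_force'])
E
```

```text
t: 4.25
tcp_pos: [0.4867, 0.0355, 0.0788]
eef_rot: [0.645, 3.075, -0.0]
wrist_force: [1.2, 0.9, 2.1]
gripper_width: 0.003
t: 4.55
tcp_pos: [0.4867, 0.0354, 0.0773]
eef_rot: [0.645, 3.075, -0.0]
wrist_force: [-0.5, -1.0, 2.3]
gripper_width: 0.002
[0.48677458 0.03541922 0.07733786] [1.29453187 0.20713868 2.59396135]
```

View pics/side2.png

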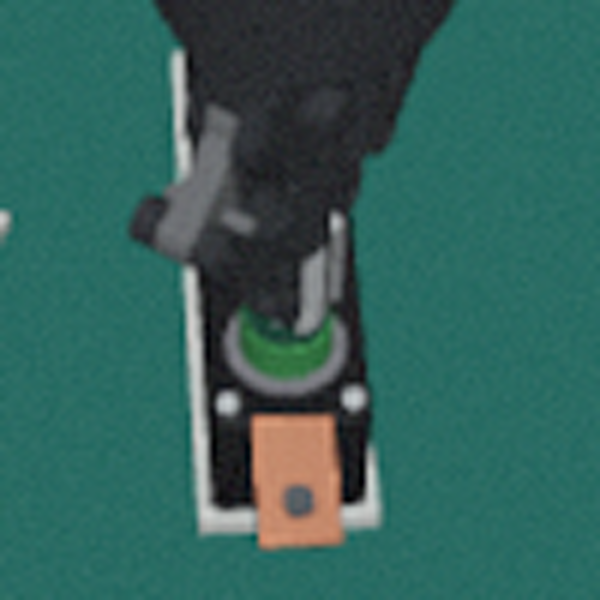

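Cell 1 is dipped about 4 mm (roughly 2.5 N), and the side view shows its body lower under the fingertips at (285,340). I'll lift clear and move to cell 2.

```bash
python3 -m inch '{"translation":[[0,0,0.1],[0,0,0.2],[0,0,0.2],[0.035,-0.2,0.2],[0.07,-0.393,0.2],[0.07,-0.393,0.2],[0.07,-0.393,0.2],[0.07,-0.393,0.12],[0.07,-0.393,0.07],[0.07,-0.393,0.07],[0.07,-0.393,0.07]],"yaw":[0,0,0,0,0,0,0,0,0,0,0],"jaw":[0,0,0,0,0,0,0,0,0,0,0]}'; for i in 1 2 ; do python3 -m inch '{"translation":[[0,0,-0.02],[0,0,-0.035],[0,0,-0.035],[0,0,-0.035]],"yaw":[0,0,0,0],"jaw":[0,0,0,0]}';done
python3 - <<'E'
from workcell import cams,telemetry
import cv2
im,d=cams.read_camera('side');cv2.imwrite('pics/side3.png',cv2.resize(im[200:320,300:400,::-1],None,fx=5,fy=5,interpolation=cv2.INTER_CUBIC))
s=telemetry.get_state();print(s['tcp_pos'],s['wrist_force'])
E
```

```text
t: 5.7
tcp_pos: [0.4935, -0.0036, 0.084]
eef_rot: [-0.645, -3.074, 0.0]
wrist_force: [0.6, -0.8, -0.4]
gripper_width: 0.001
t: 6.1
tcp_pos: [0.4938, -0.0038, 0.0808]
eef_rot: [0.645, 3.074, -0.0]
wrist_force: [0.2, 0.1, 0.5]
gripper_width: 0.0
t: 6.5
tcp_pos: [0.4938, -0.0039, 0.0774]
eef_rot: [0.645, 3.074, -0.0]
wrist_force: [0.6, 0.1, 2.1]
gripper_width: 0.001
[ 0.49381751 -0.00387439  0.07737049] [1.22529067 0.70513638 3.31343047]
```

View pics/side3.png

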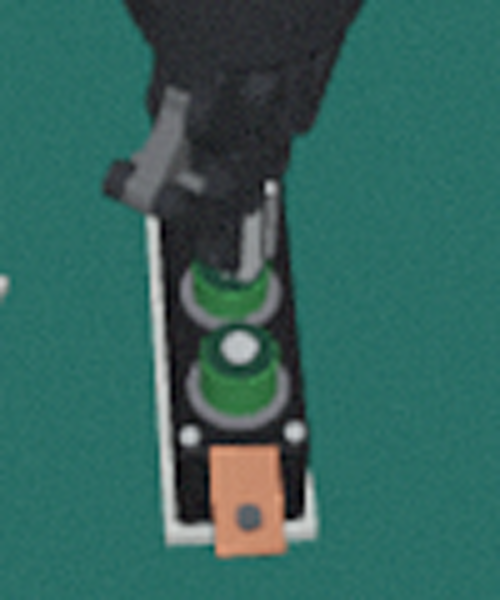

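Cell 1 has risen again, with its button back at (239,347). Cell 2 is dipped at about 2.5 N. Cell 3 is next.

```bash
python3 -m inch '{"translation":[[0,0,0.1],[0,0,0.2],[0,0,0.2],[0.035,-0.2,0.2],[0.07,-0.393,0.2],[0.07,-0.393,0.2],[0.07,-0.393,0.2],[0.07,-0.393,0.12],[0.07,-0.393,0.07],[0.07,-0.393,0.07],[0.07,-0.393,0.07]],"yaw":[0,0,0,0,0,0,0,0,0,0,0],"jaw":[0,0,0,0,0,0,0,0,0,0,0]}'; for i in 1 2 ; do python3 -m inch '{"translation":[[0,0,-0.02],[0,0,-0.035],[0,0,-0.035],[0,0,-0.035]],"yaw":[0,0,0,0],"jaw":[0,0,0,0]}';done
python3 - <<'E'
from workcell import cams,telemetry
import cv2
im,d=cams.read_camera('side');cv2.imwrite('pics/side4.png',cv2.resize(im[200:320,300:400,::-1],None,fx=5,fy=5,interpolation=cv2.INTER_CUBIC))
s=telemetry.get_state();print(s['tcp_pos'],s['wrist_force'])
E
```

```text
t: 7.65
tcp_pos: [0.5006, -0.0429, 0.0841]
eef_rot: [-0.645, -3.074, 0.0]
wrist_force: [0.2, -0.5, 1.0]
gripper_width: 0.004
t: 8.05
tcp_pos: [0.5007, -0.0432, 0.0808]
eef_rot: [0.645, 3.075, -0.0]
wrist_force: [-0.3, -0.1, 1.0]
gripper_width: 0.001
t: 8.45
tcp_pos: [0.5008, -0.0432, 0.0773]
eef_rot: [0.645, 3.074, -0.0]
wrist_force: [0.2, 1.5, 2.0]
gripper_width: -0.0
[ 0.50078153 -0.04316618  0.07734098] [ 0.60547896 -0.34705445  2.2011467 ]
```

View pics/side4.png

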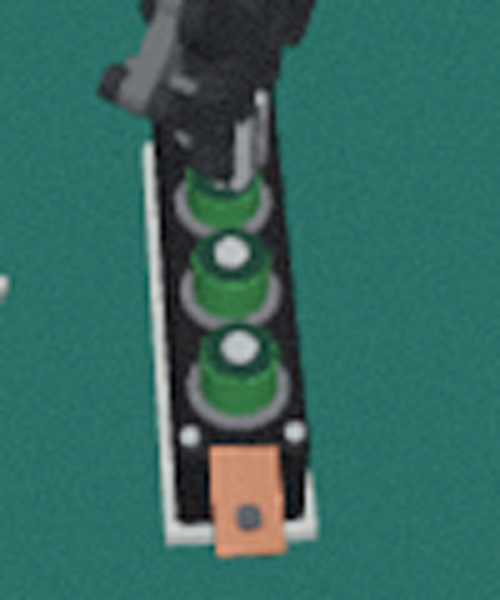

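Cells 1 and 2 are back up, with their buttons at (239,347) and (231,253). Cell 3 is dipped at 2.1 N. I'll finish on cell 4.

```bash
python3 -m inch '{"translation":[[0,0,0.1],[0,0,0.2],[0,0,0.2],[0.035,-0.2,0.2],[0.07,-0.393,0.2],[0.07,-0.393,0.2],[0.07,-0.393,0.2],[0.07,-0.393,0.12],[0.07,-0.393,0.07],[0.07,-0.393,0.07],[0.07,-0.393,0.07]],"yaw":[0,0,0,0,0,0,0,0,0,0,0],"jaw":[0,0,0,0,0,0,0,0,0,0,0]}'; for i in 1 2 ; do python3 -m inch '{"translation":[[0,0,-0.02],[0,0,-0.035],[0,0,-0.035],[0,0,-0.035]],"yaw":[0,0,0,0],"jaw":[0,0,0,0]}';done
python3 - <<'E'
from workcell import cams,telemetry
import cv2
F=[]
for k in range(4):
    im,d=cams.read_camera('side');F.append(telemetry.get_state()['wrist_force'][2])
cv2.imwrite('pics/side5.png',cv2.resize(im[200:320,300:400,::-1],None,fx=5,fy=5,interpolation=cv2.INTER_CUBIC))
s=telemetry.get_state();print(s['tcp_pos'],F)
E
```

```text
t: 9.6
tcp_pos: [0.5076, -0.0821, 0.0841]
eef_rot: [-0.645, -3.074, 0.0]
wrist_force: [-0.7, 0.0, 0.6]
gripper_width: -0.001
t: 10.0
tcp_pos: [0.5077, -0.0824, 0.0808]
eef_rot: [-0.645, -3.075, 0.0]
wrist_force: [0.2, 1.0, 0.5]
gripper_width: -0.002
t: 10.4
tcp_pos: [0.5078, -0.0825, 0.0773]
eef_rot: [0.645, 3.074, -0.0]
wrist_force: [1.0, 0.5, 2.9]
gripper_width: -0.0
[ 0.50780038 -0.08248477  0.07737929] [np.float64(3.077870828236273), np.float64(2.428141223050812), np.float64(2.8671369687861636), np.float64(3.2284791581802)]
```

View pics/side5.png

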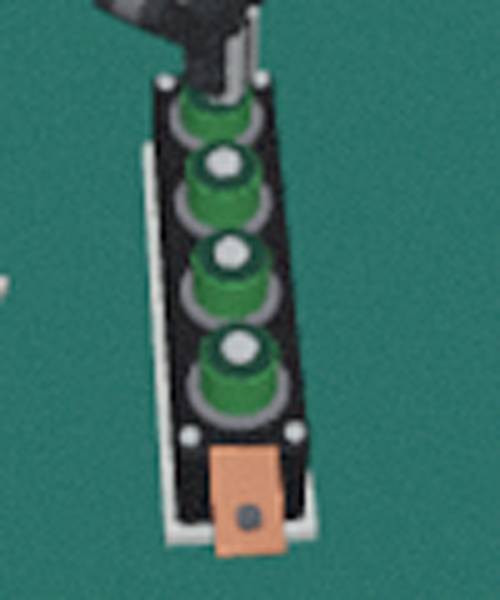

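Cells 1 to 3 are up, with their buttons in their original places. Cell 4 is held dipped under the fingertips at (215,100), at about 2.9 N. That is roughly 4.5 to 5 mm, so I'm handing in.

```bash
python3 -c "
from workcell import env
env.job_done()"
```

```text
the job is handed in; nothing more can be done
```

I dipped the four button cells one at a time with the closed fingertips, starting at the lug end, and handed the job in with cell 4 still held down. It took about 10.6 s of the 45 s allowed.

- **Dips:** I read each dip from the wrist force and the tool height; cell travel was not measured directly. Contact came at a TCP height of about 0.082 m, and every cell was pressed to about 0.077 m, which is about 4 to 5 mm and well short of the 9 mm limit. The force was about 2 to 3 N each time, with roughly 0.5 to 1 N of sensor noise.
- **Rise between dips:** I lifted about 15 mm clear of the button before moving to the next cell. In the last picture the buttons of cells 1 to 3 are back where they started.
- **Finish:** Cell 4 was held at about 2.9 N, roughly 5 mm, with the arm steady.
- **Everything else:** The path stayed clear of the flat-topped row and the loose things. I did not check them with a final top-camera picture. No check failed; the two cameras' button positions differed by about 1.5 mm, and I used the average.

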